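# Close the sole-drilling jig and pin it

### The arm

A 6-joint arm with a two-finger parallel gripper is mounted at the origin on the work surface. World frame = base frame: x ahead of the robot, y to its left, z up, the work surface at z = 0. Lengths are in mm, angles in rad, forces in N, time in s.
With the tool pointing down it reaches from about 350 to 775 mm from the base axis. Payload 7.3 kg.
Tool frame: the origin (TCP) lies at the very end of the fingers, on their centre line; the grasp point (between the pads) lies 19 mm behind it (bot.grip_point_offset is the distance from the TCP to the grasp point, in mm); z points along the fingers, y is the line along which they close (so a half turn about z gives the same grasp; the last joint's range is limited). The gripper opens to 92 mm and grips with 3 to 60 N. Pads are 19 mm wide; open, the fingers measure 130 mm over their backs; the gripper's body (75 mm by 190 mm) begins 47 mm behind the grasp point.
Start: joints at [-0.146, 0.342, 1.524, -0, 1.275, -0.146], TCP at [525.019, 0.019, 226.741] pointing down, gripper open.
Joint ranges: [-2.53, 2.53], [-0.77, 2.02], [0.04, 2.7], [-1, 4.14], [0.28, 2.66], [-3.11, 3.11]. Speed limits (rad/s): [2.57, 2.57, 3.14, 3.14, 3.14, 3.14].

### API

Orientations are given as [roll, pitch, yaw] about the fixed x, y, z axes, in that order (R = Rz(yaw) Ry(pitch) Rx(roll)).
In Python, from plant import bot gives the robot as it stands. The module is installed in compiled form; this text tells all that it offers.
- The arm moves only by the shell command python3 -m jog 'ROWS' [OPENING]. ROWS is JSON, a list of rows, each a list of 6 numbers: the shift along the tool's x, y, z in mm, then the turn, a rotation vector about the tool's x, y, z in rad. In form: [[dx, dy, dz, rx, ry, rz], ...]. A call has 1 to 12 rows; each row shifts and turns the commanded pose from where the row before left it, along the tool's axes as they then stand; what a row does not reach is not made up. A row lasts 1/10 s, in which the tool goes at most 50 mm and 8.59 degrees, less where a joint would pass 70% of its speed; a pose out of reach is approached as far as the arm can. A call with a gripper value outside its range is refused whole. OPENING is the opening in per cent of the stroke, from 0 (shut) to 100 (fully open), set as the call begins (- or left out, the last holds). The fingers move at their own pace and stop on an object; the grip force is fixed at half the most. Time passes only in rows, so rows that do not move let the fingers close. It gives the time, the measured TCP pose, the force, the opening and the grip force at its end, in the units of the state.
- bot.get_obs(): the state, without advancing time (a new reading comes with each control period).
- bot.capture(name): name is "scene" or "side" or "wrist"; returns the picture (384x512x3 uint8, red, green, blue); there is no depth.
- bot.camera_model(name): a dict with "fx", "fy", "cx", "cy" (pixels), "dist_coeffs" ([k1, k2, p1, p2, k3] as OpenCV has them; the pictures are not rectified), "position" and "orientation" of the camera in the world; the wrist camera has in their place "T_tool_cam" (4x4, takes a point from camera to tool coordinates, whose origin is the TCP and whose axes are the flange's). Camera axes: x right, y down, z forward; pixel columns grow to the right and rows downward; lengths in mm; the calibration is good to about 2 mm. A picture is of the moment at which its call begins: read the wrist's pose just before it. camera_model takes no time and is no camera call.
- bot.close_job(): hands the job in; it is judged then, once.
Trained networks look in the newest picture that a camera, given by its name, has taken for a name from the list of things; names that differ only in an ending like _2 or _b are one class to them, and where a whole thing is asked for, a point or a joint stands for the part that bears it (a point fixed in the world has none). Each returns a list of dicts, best first, with "p" (0 to 1); they miss things now and then, are a little off and sometimes report something else, mostly with a low value. They report only what shows in the picture. A call takes as long as a camera call.
- bot.outline_of(target, camera): "mask" (384x512 bool, what is visible of it) and "pixel" ([column, row] in pixels, amid what is visible of it).
The state is a dict: "time": time; "joint_positions": joint angles; "dq": joint speeds; "tau": joint torques, N m; "tool_pos": TCP position; "tcp_rot": TCP orientation; "contact_force": force on the tool from outside, world axes, zero at the start; "moment": the same for the moment, N m; "grip_width": finger opening in mm; "finger_force": force on a finger pad.
Only numpy, scipy, OpenCV 4.12 (cv2) and the standard library are available. Lean on these libraries where they do the work, as an engineer would, in place of code of your own. Each camera call takes 0.05 s, during which the arm holds its last target. There are 200 camera calls.

### The job

The sandal sole is already lying in the drilling jig. Take the drill plate with the black handle and lower it, level and under control, over both guide pins until it sits flat on the side rails - collar over the thick pin, slot over the thin one - then slide the hairpin clip's straight leg through the cross hole of the thick pin until its waved leg snaps round the pin, and let go. Do not drop or cock the plate on the pins, and leave the other things on the bench where they are.

Things in the scene. Friction and masses are not known exactly. Their poses are not given: they have to be found in the camera images.
- jig: Sole-drilling jig, fixed: dark steel base 120 x 170 x 12 mm (x, y, z), two steel rails 100 x 34 mm at y = +-65 mm, tops 28 mm above the bench, a black sole between them (top at 27 mm) whose heel sticks out to x = +180 mm. A guide pin stands on each rail at x = 0: thick, cross-drilled at y = +65; thin, plain at y = -65 mm. Origin: centre of the underside; z up, y from thin to thick pin.
- seat (a point): Point midway between the pins, level with the rails' tops (28 mm above the bench): the drill plate's origin comes here when it is home, with the plate's axes along the jig's.
- cross_hole (a point): Centre of the cross hole in the thick pin, on the pin's axis, 50 mm above the bench; axes as the jig's. The hole is 8 mm wide, countersunk to 11 mm at both mouths, and runs along the jig's y. The pin is 18 mm in diameter, straight up to 60 mm, then tapered to 9 mm across at its tip, 70 mm above the bench.
- thin_pin (a point): Tip of the thin plain pin, 70 mm above the bench. The pin is 12 mm in diameter, straight up to 60 mm, then tapered to 5 mm across at the tip.
- drill_plate: Loose aluminium drill plate 100 x 165 x 8 mm (x, y, z), 0.3 to 0.6 kg, flat on the bench right way up. At y = +65 mm a round hole with a raised steel collar, at y = -65 mm a plain slot 14 mm (x) by 18 mm (y). Three drill bushes, 12 mm high over the underside: one at x = -38, two at x = +34 mm. Black bow handle in the middle. Origin: centre of the underside; z up, y from slot to collar.
- handle (a point): Middle of the black handle's bar, 41 mm above the plate's underside. The bar runs along the plate's x, 60 mm long, 14 mm wide (y) and 14 mm high, on two feet 12 mm wide at x = +24 and -24 mm; grip it across its width (along the plate's y).
- collar_hole (a point): Centre of the collar's hole at the plate's underside. The hole is 20 mm in diameter; the collar is 32 mm across and its top 18 mm above the underside.
- clip: Loose hairpin clip of 4.5 mm spring wire, 36 g, flat on the bench; z up. Origin: centre of its two-turn coil (23.5 mm across, 9 mm high) at the underside. The straight leg runs along +x at y = -9.5 mm, axis 2.25 mm above the underside, to a thinned tip at x = 67 mm; the sprung waved leg is on the +y side. Grip the coil across y. Home, its x points along the jig's -y: it comes from outside the jig.
- clip_seat (a point): Point on the straight leg's axis at the clip's x = 34 mm: it comes to the centre of the cross hole, where the bulge of the waved leg hugs the pin. The waved leg (axis 6.75 mm above the underside) is close to the straight leg at x = 20, bulged at 34, close again at 47, and flares out to its end at x = 60 mm.
- clip_spring (a joint): Angle (rad) by which the waved leg is sprung open: 0 relaxed, about 0.1 as it rides over the pin (2 to 5 N of push, and some 5 N sideways); over the last 10 mm it draws the clip home and springs back to near 0 when the bulge hugs the pin.
- thread_spool: Wooden spool of grey thread standing on end, 44 mm across, 48 mm high; origin: centre of its underside. Leave alone.
- glue_tin: Plain metal tin, 72 mm across, 100 mm high, at the far side of the bench; origin: centre of its underside. Leave alone.
- awl: Stitching awl lying down, 145 mm long, wooden handle 28 mm thick. Leave alone.
- bone_folder: White flat creasing tool, 150 x 22 x 5 mm. Leave alone.
- hammer: Hammer lying down, 280 mm long, steel head at its +x end. Leave alone.
- mallet: Wooden mallet lying down, head 64 x 100 x 65 mm. Leave alone.
- sandal: Finished sandal, 250 x 84 mm, straps up to 56 mm high; origin under the forefoot. Leave alone.
- rivet_tray: Grey three-part tray of rivets, 110 x 150 x 35 mm; origin: centre of its underside. Leave alone.

How it is judged (in metres and radians):
On the way, in this order (a step that is already met when the one before it is completed fails the run):
1. the drill plate is fully home on both pins: level on the rails, within 1.5 mm in height (z of drill_plate in the frame of seat below 0.0015 m and horizontal distance between drill_plate and seat below 0.004 m and horizontal distance between collar_hole and cross_hole below 0.004 m and angle between drill_plate's own z axis and vertical below 0.03 rad), for 0.2 s.
2. the clip is through the cross hole and its waved leg has snapped round the pin (distance between clip_seat and cross_hole below 0.006 m and angle between the x axis of clip and the y axis of jig, either way round below 0.4 rad and value of joint clip_spring below 0.035 rad), for 0.2 s.
At the end, for the whole second after the job is handed in: Plate home on both pins: underside within 1.5 mm of the rails, 4 mm of its place, level to 0.03 rad. Clip through the cross hole: seat point within 6 mm of the hole's centre, in line to 0.4 rad, waved leg sprung back (under 0.035 rad). Both at rest (all of step 1 and all of step 2 and linear speed of drill_plate below 0.01 m/s and linear speed of clip below 0.02 m/s); the robot touches nothing.
It fails at once if the plate is dropped on the pins (faster than 0.35 m/s within 50 mm of its seat) (linear speed of drill_plate above 0.35 m/s and distance between drill_plate and seat below 0.05 m).
It fails at once if the plate is cocked on the pins (tilted more than 0.14 rad, about 8 degrees, within 45 mm of its seat) (angle between drill_plate's own z axis and vertical above 0.14 rad and distance between drill_plate and seat below 0.045 m).
It fails at once if another thing on the bench is pushed more than 25 mm away (distance of any of thread_spool, glue_tin, awl, bone_folder, hammer, mallet, sandal, rivet_tray from where it was at the start of the episode above 0.025 m).
It also fails if it takes over 58 s, if anything falls off the work surface, if the arm or the gripper's body presses on something with over 40 N, if the wrist force passes 120 N, or if a joint passes its speed limit or range.

## Working session

There is one attempt and no reset: what is moved stays moved. The work goes in short steps, Python scripts to look and compute and a shell command to move; the robot and the scene stay as the last step left them, time stands still between calls to the robot, and variables do not carry over. Pictures are saved under pics/ and viewed, at most 10 in all, crops included, and the job is handed in when it is done.

```bash
mkdir -p pics; ls; python3 - <<'E'
from plant import bot
import cv2,numpy as np
a=[bot.capture(n) for n in("scene","side","wrist")]
for n,i in zip(("scene","side","wrist"),a):
    cv2.imwrite(f"pics/{n}0.png",i[:,:,::-1]); np.save(n+"0.npy",i)
    m=bot.camera_model(n); print(n,{k:np.round(v,3).tolist() for k,v in m.items()})
    for t in("jig","drill_plate","clip","handle"):
        try:
            for d in bot.outline_of(t,n)[:2]: print(t,round(d["p"],2),np.round(d["pixel"]),d["mask"].sum())
        except Exception as e: print(t,e)
print(bot.get_obs())
cv2.imwrite("pics/all.png",cv2.resize(np.vstack([np.hstack(a[:2]),]),(800,300))[:,:,::-1])
E
```

```text
pics
scene {'fx': 475.983, 'fy': 475.983, 'cx': 256.195, 'cy': 195.733, 'dist_coeffs': [-0.096, 0.0, 0.0, 0.0, 0.0], 'position': [1187.151, -500.553, 1332.319], 'orientation': [-2.58, -0.012, 0.934]}
jig 0.85 [312. 192.] 2316
drill_plate 0.68 [233. 241.] 1596
clip 0.4 [235. 170.] 58
clip 0.4 [113. 262.] 898
handle 0.85 [231. 243.] 1603
side {'fx': 484.728, 'fy': 484.728, 'cx': 247.544, 'cy': 191.401, 'dist_coeffs': [-0.009, 0.0, 0.0, 0.0, 0.0], 'position': [139.736, -978.997, 1028.603], 'orientation': [-2.306, -0.009, -0.402]}
jig 0.6 [247. 170.] 2093
jig 0.28 [297. 348.] 1462
drill_plate 0.96 [284. 233.] 1631
clip 0.6 [283. 235.] 1553
handle 0.95 [282. 234.] 1589
wrist {'fx': 292.821, 'fy': 292.821, 'cx': 253.581, 'cy': 197.162, 'dist_coeffs': [-0.03, 0.0, 0.0, 0.0, 0.0], 'T_tool_cam': [[-0.0, -0.956, -0.294, 78.364], [1.0, -0.0, -0.001, 0.282], [0.001, -0.294, 0.956, -158.348], [0.0, 0.0, 0.0, 1.0]]}
jig 0.77 [333.  60.] 18755
drill_plate 0.7 [471. 182.] 5579
drill_plate 0.69 [309. 255.] 4293
handle 0.92 [308. 254.] 4267
{'time': 0.75, 'joint_positions': array([-1.45981001e-01,  3.41975425e-01,  1.52411729e+00, -6.08205071e-06,
        1.27538130e+00, -1.45999688e-01]), 'dq': array([ 0.00245929,  0.00017982, -0.00087576, -0.00331009, -0.00116361,
       -0.00013119]), 'tau': array([ 5.55958923e-04, -4.31056559e+01, -2.44462645e+01,  7.17358757e-02,
        4.79570974e-02,  7.95679307e-05]), 'tool_pos': array([5.25016377e+02, 2.79547437e-02, 2.26747228e+02]), 'tcp_rot': array([3.14147612e+00, 2.30175526e-05, 1.57081678e+00]), 'contact_force': array([-0.20063192,  0.61697427, -0.08553791]), 'moment': array([-0.07730398,  0.04582851,  0.02852181]), 'finger_force': 0.0, 'grip_width': 91.90074072205121}
```

View pics/all.png

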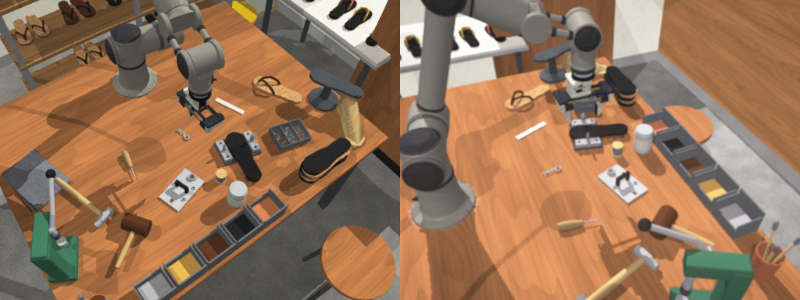

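View pics/wrist0.png

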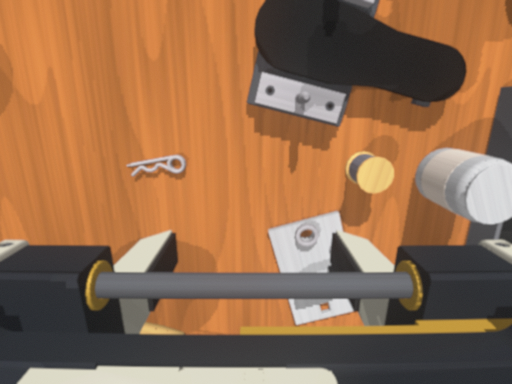

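The wrist view shows the jig with a pin at (302,98), the clip at (160,165), spool (370,172), tin (470,185) and the plate (collar at (307,235)) partly behind the gripper; the fixed views confirm this.

```bash
cat > h.py <<'E'
from plant import bot
import cv2,numpy as np
from scipy.spatial.transform import Rotation as R
def pose():
    o=bot.get_obs(); T=np.eye(4); T[:3,:3]=R.from_euler('xyz',o['tcp_rot']).as_matrix(); T[:3,3]=o['tool_pos']; return T
def cam(n,T=None):
    m=bot.camera_model(n)
    K=np.array([[m['fx'],0,m['cx']],[0,m['fy'],m['cy']],[0,0,1.]]); d=np.array(m['dist_coeffs'],float)
    if n=='wrist': C=(pose() if T is None else T)@np.array(m['T_tool_cam'])
    else:
        C=np.eye(4); C[:3,:3]=R.from_euler('xyz',m['orientation']).as_matrix(); C[:3,3]=m['position']
    return K,d,C
def toplane(px,z,n,T=None):
    K,d,C=cam(n,T); p=cv2.undistortPoints(np.array(px,float).reshape(-1,1,2),K,d)[:,0]
    r=np.c_[p,np.ones(len(p))]@C[:3,:3].T; z=np.broadcast_to(z,len(p))
    return C[:3,3]+r*((z-C[2,3])/r[:,2])[:,None]
def proj(P,n,T=None):
    K,d,C=cam(n,T); q=(np.array(P,float)-C[:3,3])@C[:3,:3]
    return cv2.projectPoints(q,np.zeros(3),np.zeros(3),K,d)[0][:,0]
E
python3 - <<'E'
from h import *
print(toplane([[302,98],[160,165],[183,163],[307,235],[375,178],[325,8]],[70,5,5,18,48,70],'wrist').round(1))
for n,l in(("scene",[[233,241],[313,192],[235,170]]),("side",[[284,233],[247,170],[196,217]])):
    print(n,toplane(l,[20,28,0],n).round(1))
for c in 'scene','side':
  i=np.load(c+'0.npy'); 
  s=i[120:300,180:360] if c=='scene' else i[130:310,170:350]
  cv2.imwrite(f'pics/c_{c}.png',cv2.resize(s,(540,540),interpolation=cv2.INTER_CUBIC)[:,:,::-1])
E
```

```text
[[574.7  87.8  70. ]
 [401.7   6.    5. ]
 [432.4   8.6   5. ]
 [598.2 -88.6  18. ]
 [669.2  -1.4  48. ]
 [593.1 169.8  70. ]]
scene [[ 622.6 -151.8   20. ]
 [ 633.8  159.1   28. ]
 [ 395.9   14.6    0. ]]
side [[ 611.1 -157.9   20. ]
 [ 619.5  130.9   28. ]
 [ 406.4   17.5    0. ]]
```

```bash
python3 -m jog '[[-40,0,-30,0,0,0],[-40,0,-30,0,0,0],[-40,0,-30,0,0,0],[-30,0,-20,0,0,0],[0,0,0,0,0,0],[0,0,0,0,0,0]]'; python3 - <<'E'
from h import *
np.save('T1.npy',pose()); i=bot.capture('wrist'); np.save('w1.npy',i)
cv2.imwrite('pics/w1.png',cv2.resize(i,(800,600),interpolation=cv2.INTER_CUBIC)[:,:,::-1])
print(pose().round(3))
E
```

```text
time: 1.35
tool_pos: [524.9, -150.2, 336.5]
tcp_rot: [3.141, -0.0, 1.569]
contact_force: [-0.6, 1.0, -0.1]
grip_width: 91.7
finger_force: 0.0
[[ 0.00000e+00  1.00000e+00 -1.00000e-03  5.24691e+02]
 [ 1.00000e+00 -0.00000e+00  1.00000e-03 -1.49340e+02]
 [ 1.00000e-03 -1.00000e-03 -1.00000e+00  3.35885e+02]
 [ 0.00000e+00  0.00000e+00  0.00000e+00  1.00000e+00]]
```

View pics/w1.png

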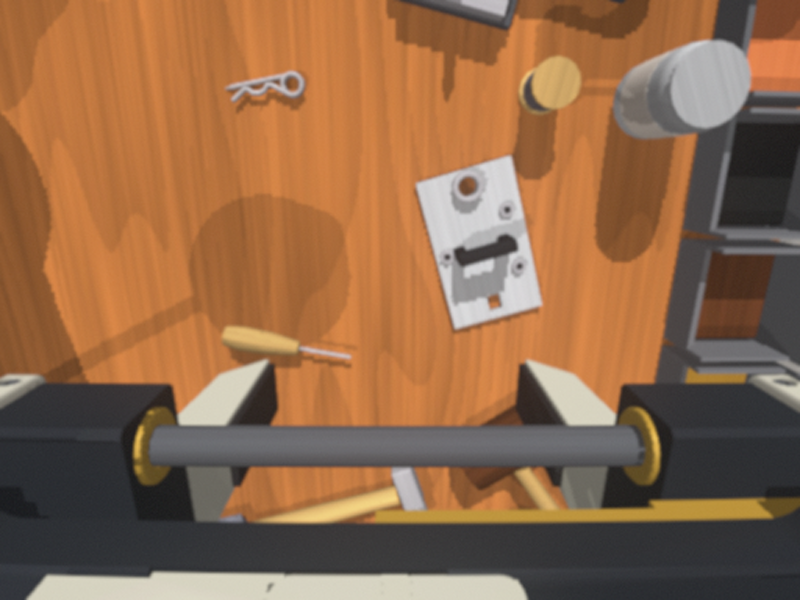

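The plate is fully in view (800x600: corners (417,184), (512,156), (541,305), (456,329); collar (468,186), handle bar (486,249), two bushes on the right so plate +x is right), clip at (268,87) with its coil at (292,84), legs pointing left.

```bash
python3 - <<'E'
from h import *
T=np.load('T1.npy'); s=.64
c=np.array([[417,184],[512,156],[541,305],[456,329]])*s
c=c.astype(np.float32).reshape(-1,1,2)
g=cv2.cvtColor(np.load('w1.npy'),cv2.COLOR_RGB2GRAY)
c=cv2.cornerSubPix(g,c,(4,4),(-1,-1),(3,50,.01))[:,0]; print(c/s)
P=toplane(c,8,'wrist',T)[:,:2]; print(P.round(1))
L=np.array([[-50,82.5],[50,82.5],[50,-82.5],[-50,-82.5]])
M=L.T@(P-P.mean(0)); th=np.arctan2(M[0,1]-M[1,0],M[0,0]+M[1,1])
print('plate',P.mean(0).round(1),th, np.abs((P-P.mean(0))-L@np.array([[np.cos(th),np.sin(th)],[-np.sin(th),np.cos(th)]])).max(), np.linalg.norm(np.diff(P,axis=0),axis=1))
print('handle bar',toplane(np.array([[486,249],[456,254],[516,243]])*s,[48,48,48],'wrist',T).round(1))
print('collar',toplane([[468*s,184*s]],18,'wrist',T))
for q in bot.outline_of('clip','wrist')[:2]: print(q['p'],q['pixel'],q['mask'].sum())
print('clip coil,tip',toplane(np.array([[292,84],[228,88],[234,99]])*s,[5,2,7],'wrist',T).round(1))
E
```

```text
[[414.83575 183.32951]
 [510.81558 155.65782]
 [541.1288  305.40344]
 [454.57993 328.88928]]
[[ 544.2  -87. ]
 [ 641.3  -59.7]
 [ 686.3 -218.4]
 [ 590.7 -246. ]]
plate [ 615.6 -152.8] 0.2793004672407391 0.6204358978662583 [100.92189957 164.95548496  99.49968939]
handle bar [[ 613.3 -148.3   48. ]
 [ 583.9 -153.3   48. ]
 [ 642.5 -142.4   48. ]]
collar [[597.46770485 -87.35659344  18.        ]]
0.95 [178.7, 55.5] 457
clip coil,tip [[422.9   8.    5. ]
 [358.3   5.5   2. ]
 [365.   -5.4   7. ]]
```

```bash
python3 -m jog '[[44,14,15,0,0,0],[44,14,15,0,0,0],[44,14,15,0,0,0],[44,14,15,0,0,0],[44,14,16,0,0,0],[0,0,0,0,0,0],[0,0,0,0,0,0],[0,0,0,0,0,0]]'; python3 - <<'E'
from h import *
np.save('T2.npy',pose()); i=bot.capture('wrist'); np.save('w2.npy',i)
cv2.imwrite('pics/w2.png',cv2.resize(i,(800,600),interpolation=cv2.INTER_CUBIC)[:,:,::-1])
print(pose().round(3))
E
```

```text
time: 2.25
tool_pos: [594.6, 70.0, 260.8]
tcp_rot: [-3.141, 0.0, 1.571]
contact_force: [0.2, -0.1, 0.5]
grip_width: 92.0
finger_force: 0.0
[[ 1.00000e-03  1.00000e+00  0.00000e+00  5.94811e+02]
 [ 1.00000e+00 -1.00000e-03 -0.00000e+00  6.94490e+01]
 [-0.00000e+00  0.00000e+00 -1.00000e+00  2.61098e+02]
 [ 0.00000e+00  0.00000e+00  0.00000e+00  1.00000e+00]]
```

View pics/w2.png

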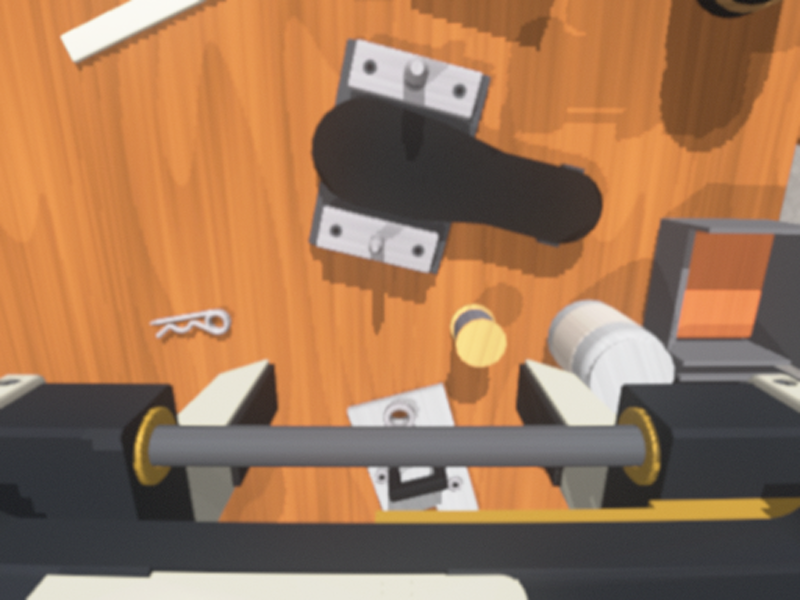

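Jig seen clearly: thick pin tip (417,66), thin pin tip (376,239), upper rail outer corners (357,40),(489,73), lower rail (317,243),(432,272); clip coil at (214,321).

```bash
python3 - <<'E'
from h import *
from scipy.optimize import least_squares
T=np.load('T2.npy'); s=.64
i=np.load('w2.npy'); g=cv2.cvtColor(i,cv2.COLOR_RGB2GRAY)
hsv=cv2.cvtColor(i,cv2.COLOR_RGB2HSV)
m=((hsv[...,1]<40)&(hsv[...,2]>110)).astype(np.uint8)
m=cv2.morphologyEx(m,cv2.MORPH_CLOSE,np.ones((5,5)))
n,l,st,ce=cv2.connectedComponentsWithStats(m)
for k in range(1,n):
    if st[k,4]>800 and 200<ce[k,0]<310 and ce[k,1]<190:
        ys,xs=np.nonzero(l==k); h=cv2.convexHull(np.c_[xs,ys].astype(np.float32))[:,0]
        W=toplane(h,28,'wrist',T)[:,:2]; r=cv2.minAreaRect(W.astype(np.float32)); print(ce[k].round(),r)
tip=toplane(np.array([[417,66],[376,239]])*s,70,'wrist',T); print('tips',tip.round(1),np.linalg.norm(tip[0]-tip[1]))
out=toplane(np.array([[357,40],[489,73],[317,243],[433,272]])*s,28,'wrist',T)[:,:2]
L=np.array([[-50,82],[50,82],[-50,-82],[50,-82]]); P=out
M=L.T@(P-P.mean(0)); th=np.arctan2(M[0,1]-M[1,0],M[0,0]+M[1,1]); print('jig corners',P.round(1),P.mean(0),th)
d=tip[0]-tip[1]; print('tips mid',tip.mean(0),np.arctan2(d[1],d[0])-np.pi/2)
print('clip',toplane(np.array([[214,321],[152,323],[158,336]])*s,[5,2,7],'wrist',T).round(1))
for c in 'scene','side':
    for z,(x,y) in ((70,tip[0,:2]),(70,tip[1,:2])): print(c,proj([[x,y,z]],c))
E
```

```text
[263.  50.] ((607.927001953125, 214.72938537597656), (44.4911994934082, 115.33393096923828), 82.7159423828125)
[239. 152.] ((578.213134765625, 90.16995239257812), (36.185150146484375, 111.70588684082031), 75.90069580078125)
tips [[609.  216.2  70. ]
 [579.2  96.2  70. ]] 123.65789471635813
jig corners [[564.6 242.6]
 [666.8 219.6]
 [526.6  86.5]
 [626.7  61.1]] [596.17713634 152.4569859 ] -0.24072283137426845
tips mid [594.08565271 156.21449885  70.        ] -0.24317169529948024
clip [[419.6   8.    5. ]
 [357.1   4.8   2. ]
 [363.7  -6.8   7. ]]
scene [[322.91717191 171.14818688]]
scene [[288.4203901  183.01016442]]
side [[234.04857012 145.63227831]]
side [[239.52607623 169.31980617]]
```

```bash
python3 - <<'E'
from h import *
i=np.load('w2.npy')
a=cv2.resize(i[15:85,210:320],(770,490),interpolation=cv2.INTER_CUBIC)
b=cv2.resize(i[120:185,190:300],(770,455),interpolation=cv2.INTER_CUBIC)
v=np.vstack([a,b]); cv2.imwrite('pics/z2.png',cv2.resize(v,None,fx=.62,fy=.62,interpolation=cv2.INTER_AREA)[:,:,::-1]); print(v.shape)
E
```

```text
(945, 770, 3)
```

View pics/z2.png

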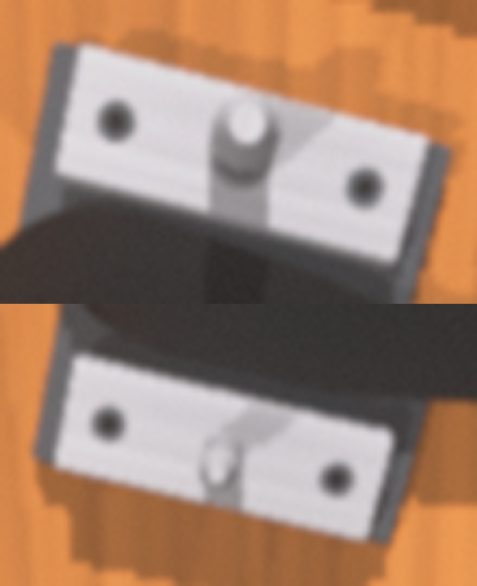

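The zoom gives crisp rail corners, the thick tip at (248,123) and thin tip about (218,470) in zoomed pixels; I fit the jig to the eight corners.

```bash
python3 - <<'E'
from h import *
from scipy.optimize import least_squares
T=np.load('T2.npy'); k=4.34
A=np.array([[80,45],[428,135],[393,263],[57,173],[248,123]])/k+[210,15]
B=(np.array([[75,355],[393,432],[370,541],[55,466],[218,470]])-[0,303.8])/k+[190,120]
px=np.vstack([A,B])-.5*(1-1/k)
L=np.array([[-50,82,28],[50,82,28],[50,48,28],[-50,48,28],[0,65,70],[-50,-48,28],[50,-48,28],[50,-82,28],[-50,-82,28],[0,-65,70]],float)
def f(p,dz=True):
    c,s=np.cos(p[2]),np.sin(p[2]); W=L@np.array([[c,s,0],[-s,c,0],[0,0,1]])+[p[0],p[1],p[3] if len(p)>3 else 0]
    return proj(W,'wrist',T)-px
for p0 in([596,152,-.24],[596,152,-.24,0]):
    r=least_squares(lambda p:f(p).ravel(),p0,loss='soft_l1'); print(r.x.round(4)); print(f(r.x).round(2).tolist())
c,s=np.cos(r.x[2]),np.sin(r.x[2])
for P in([0,65,70],[0,-65,70]): print(r.x[:2]+[c*P[0]-s*P[1],s*P[0]+c*P[1]])
E
```

```text
[ 5.934283e+02  1.525441e+02 -2.368000e-01]
[[-0.01, -0.66], [0.24, 0.15], [0.58, -0.38], [-0.63, -0.17], [-0.16, -0.22], [0.12, 0.46], [0.56, 0.66], [-0.63, -0.19], [-0.11, -0.02], [0.01, 0.75]]
[ 5.934170e+02  1.526533e+02 -2.369000e-01 -1.960200e+00]
[[0.12, -0.32], [-0.05, 0.38], [0.34, -0.3], [-0.47, 0.0], [-0.24, 0.05], [0.33, 0.26], [0.42, 0.37], [-0.74, -0.58], [0.12, -0.34], [0.07, 0.39]]
[608.67171924 215.83784298]
[578.16220896  89.46866247]
```

```bash
cat > d.py <<'E'
import sys; from h import *
x,y,z,yaw=map(float,sys.argv[1:5]); T=pose(); 
Rt=R.from_euler('xyz',[np.pi,0,yaw]).as_matrix()
d=np.array([x,y,z])-T[:3,3]
print('shift now-frame',(T[:3,:3].T@d).round(2),'in target frame',(Rt.T@d).round(2),'turn',R.from_matrix(T[:3,:3].T@Rt).as_rotvec().round(4), 'q6',bot.get_obs()['joint_positions'].round(2))
E
python3 -m jog '[[0,0,11,0,0,0.1435],[0,0,11,0,0,0.1435],[0,0,11,0,0,0.1435],[0,0,11,0,0,0.1435],[0,0,11,0,0,0.1435],[0,0,11,0,0,0.1435],[0,0,11,0,0,0.1435],[0,0,11,0,0,0.1435],[0,0,11,0,0,0.1435],[0,0,0,0,0,0]]' 43; python3 d.py 615.6 -152.8 100 0.279
```

```text
time: 3.3
tool_pos: [594.2, 68.7, 160.9]
tcp_rot: [-3.141, 0.002, 0.276]
contact_force: [-0.8, -0.0, -0.4]
grip_width: 39.7
finger_force: 0.0
shift now-frame [-39.68 218.93  60.91] in target frame [-40.44 218.79  60.93] turn [-0.0004  0.0019 -0.0029] q6 [-0.01  0.53  1.41 -0.    1.2   1.28]
```

```bash
python3 -m jog '[[-8,44,12,0,0,0],[-8,44,12,0,0,0],[-8,44,12,0,0,0],[-8,44,12,0,0,0],[-8,43,13,0,0,0],[0,0,0,0,0,0],[0,0,0,0,0,0]]'; python3 d.py 615.6 -152.8 22 0.279; python3 - <<'E'
from h import *
T=pose(); i=bot.capture('wrist')
# overlay of expected plate corners & handle
P=np.array([[-50,82.5,8],[50,82.5,8],[50,-82.5,8],[-50,-82.5,8],[30,0,48],[-30,0,48],[0,65,18]]);c,s=np.cos(.279),np.sin(.279)
W=P@np.array([[c,s,0],[-s,c,0],[0,0,1]])+[615.6,-152.8,0]
j=i.copy()
for u,v in proj(W,'wrist',T): cv2.circle(j,(int(round(u)),int(round(v))),2,(255,0,0),-1)
cv2.imwrite('pics/w3.png',j[:,:,::-1])
E
```

```text
time: 4.0
tool_pos: [616.7, -153.1, 101.2]
tcp_rot: [-3.142, -0.0, 0.279]
contact_force: [0.7, -0.2, 0.3]
grip_width: 39.8
finger_force: 0.0
shift now-frame [-0.98 -0.61 79.18] in target frame [-0.95 -0.62 79.18] turn [-0.0001 -0.0004 -0.    ] q6 [-0.36  0.65  1.36  0.    1.13  0.93]
```

View pics/w3.png

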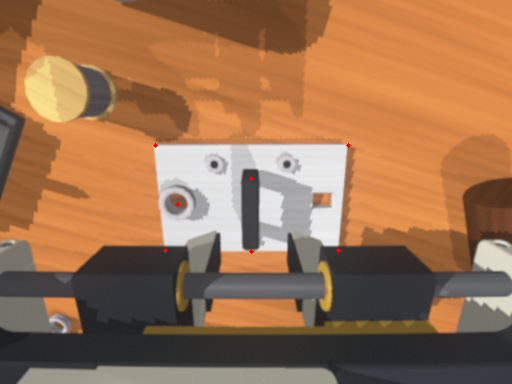

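The predicted red dots sit on the plate's corners and collar (177,204), and the bar (250,170-248) is between the fingers; I go down and grip.

```bash
python3 -m jog '[[-1,0,25,0,0,0],[0,0,25,0,0,0],[0,0,18,0,0,0],[0,0,11,0,0,0],[0,0,0,0,0,0],[0,0,0,0,0,0]]'; python3 -m jog '[[0,0,0,0,0,0],[0,0,0,0,0,0],[0,0,0,0,0,0],[0,0,0,0,0,0],[0,0,0,0,0,0],[0,0,0,0,0,0]]' 0; python3 -m jog '[[0,0,-5,0,0,0],[0,0,-15,0,0,0],[0,0,-25,0,0,0],[0,0,-30,0,0,0],[0,0,-30,0,0,0],[0,0,-25,0,0,0],[0,0,0,0,0,0],[0,0,0,0,0,0]]'; python3 d.py 593.4 152.6 150 -0.237
```

```text
time: 4.65
tool_pos: [616.7, -151.3, 22.9]
tcp_rot: [3.141, -0.001, 0.281]
contact_force: [0.4, -0.3, 0.3]
grip_width: 39.6
finger_force: 0.0
time: 5.25
tool_pos: [616.1, -151.6, 22.2]
tcp_rot: [3.142, -0.0, 0.279]
contact_force: [-1.3, 2.0, 4.3]
grip_width: 13.7
finger_force: 30.0
time: 6.05
tool_pos: [615.7, -151.9, 151.6]
tcp_rot: [3.141, 0.0, 0.279]
contact_force: [-0.4, 0.2, -4.7]
grip_width: 13.9
finger_force: 30.0
shift now-frame [  62.48 -298.8     1.53] in target frame [ -93.16 -290.7     1.59] turn [ 2.000e-04 -0.000e+00  5.162e-01] q6 [-0.36  0.6   1.31 -0.    1.23  0.93]
```

```bash
python3 -m jog '[[0,0,0,0,0,0.129],[0,0,0,0,0,0.129],[0,0,0,0,0,0.129],[0,0,0,0,0,0.129],[-8,-25,0,0,0,0],[-13,-41,0,0,0,0],[-14,-42,0,0,0,0],[-14,-42,0,0,0,0],[-14,-42,0,0,0,0],[-13,-41,0,0,0,0],[-12,-39,0,0,0,0],[-5,-18,0,0,0,0]]';python3 -m jog '[[0,0,0,0,0,0],[0,0,0,0,0,0]]'; python3 d.py 593.4 152.6 110 -0.237; python3 - <<'E'
from h import *
T=pose(); i=bot.capture('wrist'); np.save('T4.npy',T);np.save('w4.npy',i)
Jc,th=np.array([593.4,152.6]),-.237; c,s=np.cos(th),np.sin(th); Q=np.array([[c,s,0],[-s,c,0],[0,0,1]])
W=np.array([[0,65,70],[0,-65,70],[50,82,28],[50,-82,28.]])@Q+[*Jc,0]
Lt=np.array([[50,82.5,-33],[50,-82.5,-33],[0,65,-23],[0,-65,-33.]])  # held plate rel. grip point, tool x=plate x, y=-
tool=np.c_[Lt[:,0],-Lt[:,1],-19-Lt[:,2]]@T[:3,:3].T+T[:3,3]
j=cv2.resize(i,(800,600),interpolation=cv2.INTER_CUBIC)
for pts,col in((W,(255,0,0)),(tool,(0,255,0))):
    for u,v in proj(pts,'wrist',T): print((u/.64,v/.64)); cv2.circle(j,(int(round(u/.64)),int(round(v/.64))),2,col,-1)
cv2.imwrite('pics/w4.png',j[:,:,::-1])
E
```

```text
time: 7.25
tool_pos: [591.6, 155.4, 149.3]
tcp_rot: [3.141, 0.004, -0.234]
contact_force: [0.3, -1.3, -3.7]
grip_width: 14.0
finger_force: 30.0
time: 7.45
tool_pos: [592.6, 151.8, 149.8]
tcp_rot: [3.14, 0.003, -0.236]
contact_force: [0.9, 0.0, -3.3]
grip_width: 13.8
finger_force: 30.0
shift now-frame [ 0.7  -1.   39.82] in target frame [ 0.58 -0.93 39.82] turn [0.0017 0.0029 0.0013] q6 [ 0.13  0.57  1.38 -0.    1.2   1.93]
(np.float64(273.84318264239624), np.float64(318.58895245177627))
(np.float64(510.3283233437193), np.float64(318.69634997981115))
(np.float64(257.1278636496961), np.float64(218.19652969023954))
(np.float64(527.7109254102882), np.float64(218.4038209983868))
(np.float64(177.32369672455474), np.float64(251.0711209580404))
(np.float64(608.9615560332087), np.float64(250.92532598190547))
(np.float64(227.68909076152673), np.float64(381.7379160140578))
(np.float64(550.6322778854819), np.float64(370.85950740708677))
```

View pics/w4.png

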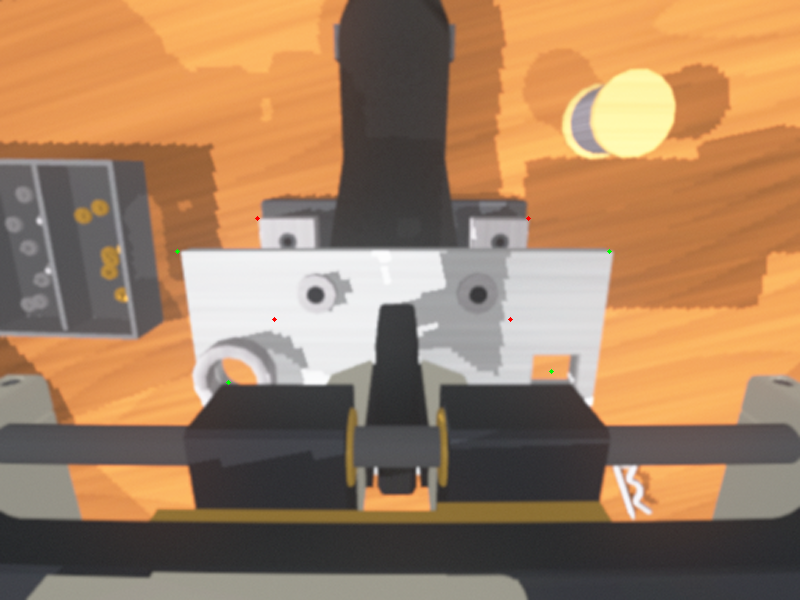

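Held plate is level over the jig: its front corners (181,251),(611,251) and rail corners (261,219),(526,219) match prediction within about 1 mm; I apply a small correction and lower in stages.

```bash
python3 -m jog '[[0,-1.4,15,0,0.003,0],[0,0,20,0,0,0],[0,0,12,0,0,0],[0,0,5,0,0,0],[0,0,0,0,0,0],[0,0,0,0,0,0],[0,0,0,0,0,0]]'; python3 d.py 592.7 152.8 98 -0.237;  python3 - <<'E'
from h import *
T=pose(); i=bot.capture('wrist')
j=cv2.resize(i[130:260],(800,203),interpolation=cv2.INTER_CUBIC)
k=cv2.resize(i[200:260,110:190],(800,600),interpolation=cv2.INTER_CUBIC)[:390]
cv2.imwrite('pics/w5.png',np.vstack([j,k])[:,:,::-1])
E
```

```text
time: 8.2
tool_pos: [594.6, 153.2, 100.7]
tcp_rot: [-3.141, -0.005, -0.237]
contact_force: [-0.4, -0.4, -2.9]
grip_width: 13.7
finger_force: 30.0
shift now-frame [-1.79  0.86  2.69] in target frame [-1.78  0.86  2.7 ] turn [-0.0006 -0.0047  0.0002] q6 [ 0.13  0.62  1.44 -0.    1.08  1.94]
```

View pics/w5.png

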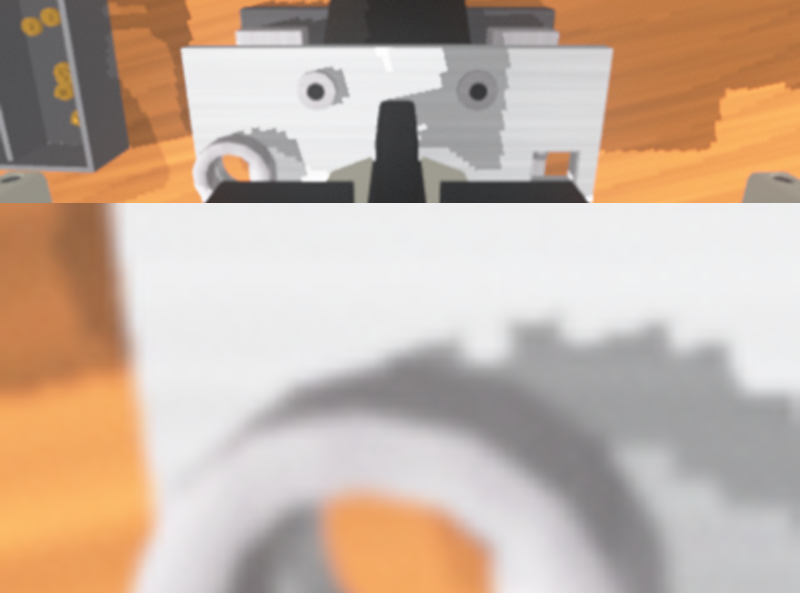

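Laterally the plate's edges (181,612) and rails (236,558) share the same centre line (~397), so it is centred; lower on.

```bash
python3 -m jog '[[0,0,4,0,0,0],[0,0,5,0,0,0],[0,0,5,0,0,0],[0,0,4,0,0,0],[0,0,0,0,0,0],[0,0,0,0,0,0]]'; python3 -m jog '[[0,0,3,0,0,0],[0,0,3,0,0,0],[0,0,2,0,0,0],[0,0,0,0,0,0],[0,0,0,0,0,0]]'; python3 - <<'E'
from h import *
o=bot.get_obs(); print(o['contact_force'],o['moment'],o['tool_pos'])
E
```

```text
time: 8.85
tool_pos: [594.0, 153.3, 81.6]
tcp_rot: [3.141, -0.003, -0.237]
contact_force: [0.1, 0.4, -3.4]
grip_width: 13.9
finger_force: 30.0
time: 9.35
tool_pos: [594.1, 153.2, 73.7]
tcp_rot: [3.142, -0.003, -0.237]
contact_force: [0.7, -0.6, -3.4]
grip_width: 13.4
finger_force: 30.0
[ 0.68141791 -0.60181572 -3.40098605] [ 0.00160141  0.13409556 -0.005247  ] [594.09849259 153.23239744  73.69883896]
```

```bash
python3 -m jog '[[0,0,4,0,0,0],[0,0,5,0,0,0],[0,0,4,0,0,0],[0,0,3,0,0,0],[0,0,0,0,0,0],[0,0,0,0,0,0]]'; python3 -m jog '[[0,0,3,0,0,0],[0,0,2,0,0,0],[0,0,2,0,0,0],[0,0,0,0,0,0],[0,0,0,0,0,0]]'
```

```text
time: 9.95
tool_pos: [594.2, 153.2, 57.6]
tcp_rot: [3.142, -0.003, -0.237]
contact_force: [0.2, -1.2, -3.3]
grip_width: 14.0
finger_force: 30.0
time: 10.45
tool_pos: [594.2, 153.2, 50.7]
tcp_rot: [3.142, -0.003, -0.237]
contact_force: [-0.7, 0.1, -3.5]
grip_width: 13.7
finger_force: 30.0
```

```bash
python3 -m jog '[[0,0,1,0,0,0],[0,0,0,0,0,0],[0,0,0,0,0,0]]' | grep -E "tool|cont"; python3 -m jog '[[0,0,1,0,0,0],[0,0,0,0,0,0],[0,0,0,0,0,0]]'| grep -E "tool|cont"; python3 -m jog '[[0,0,0.5,0,0,0],[0,0,0,0,0,0],[0,0,0,0,0,0]]'| grep -E "tool|cont"
```

```text
tool_pos: [594.4, 153.2, 50.2]
contact_force: [-1.1, -0.4, -0.1]
tool_pos: [594.4, 153.2, 50.2]
contact_force: [-3.3, -0.9, 8.0]
tool_pos: [594.4, 153.2, 50.2]
contact_force: [-5.4, -1.1, 11.2]
```

```bash
python3 -m jog '[[0,0,0,0,0,0],[0,0,0,0,0,0],[0,0,0,0,0,0],[0,0,0,0,0,0],[0,0,-10,0,0,0],[0,0,-25,0,0,0],[0,0,-40,0,0,0],[0,0,-40,0,0,0],[0,0,-40,0,0,0],[0,0,-20,0,0,0],[0,0,0,0,0,0],[0,0,0,0,0,0]]' 42; python3 - <<'E'
from h import *
T=pose(); i=bot.capture('wrist'); np.save('T6.npy',T);np.save('w6.npy',i); print(T[:3,3])
Jc,th=np.array([594.0,153.0]),-.237; c,s=np.cos(th),np.sin(th); Q=np.array([[c,s,0],[-s,c,0],[0,0,1]])
W=np.array([[50,82.5,36],[50,-82.5,36],[0,65,70],[0,-65,70],[-50,82.5,36],[-50,-82.5,36.]])@Q+[*Jc,0]
j=cv2.resize(i,(800,600),interpolation=cv2.INTER_CUBIC)
for u,v in proj(W,'wrist',T): cv2.circle(j,(int(round(u/.64)),int(round(v/.64))),2,(255,0,0),-1); print(round(u/.64),round(v/.64))
cv2.imwrite('pics/w6.png',j[:,:,::-1])
E
python3 d.py 422 8 100 0.18
```

```text
time: 12.55
tool_pos: [593.4, 153.3, 223.2]
tcp_rot: [-3.142, -0.003, -0.237]
contact_force: [0.1, -0.3, -0.9]
grip_width: 38.1
finger_force: 0.0
[593.41290235 153.29291473 223.23960845]
284 210
506 210
302 287
487 287
293 336
497 336
shift now-frame [-132.31  181.2   122.13] in target frame [-194.23  112.28  122.17] turn [ 0.001  -0.0011 -0.4167] q6 [ 0.13  0.51  1.27 -0.    1.36  1.94]
```

View pics/w6.png

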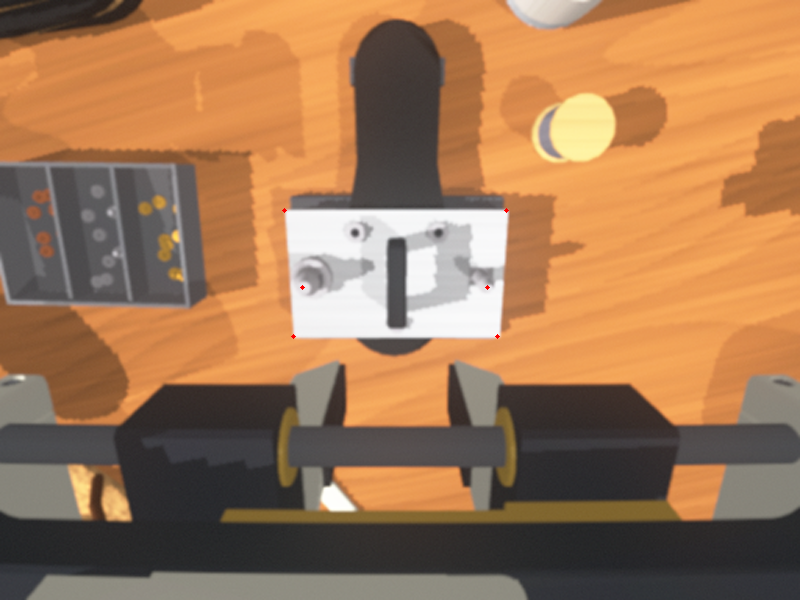

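Plate is home: corners (286,210),(506,210) and pin tips (302,287),(487,287) fall on the predictions. Now to view the clip.

```bash
python3 -m jog '[[0,0,0,0,0,-0.149],[0,0,0,0,0,-0.149],[0,0,0,0,0,-0.149],[0,0,0,0,0,-0.149],[0,0,0,0,0,-0.149],[0,0,0,0,0,-0.149],[0,0,0,0,0,-0.149],[0,0,0,0,0,-0.149],[0,0,0,0,0,-0.149],[0,0,0,0,0,-0.149],[0,0,0,0,0,-0.149],[0,0,0,0,0,-0.149]]' 42 >/dev/null; python3 -m jog '[[-30,-25,10,0,0,-0.02],[-36,-30,13,0,0,0],[-36,-30,13,0,0,0],[-36,-30,13,0,0,0],[-36,-30,13,0,0,0],[-34,-28,11,0,0,0],[0,0,0,0,0,0],[0,0,0,0,0,0],[0,0,0,0,0,0]]'; python3 - <<'E'
from h import *
T=pose(); i=bot.capture('wrist'); np.save('T7.npy',T);np.save('w7.npy',i); print(T.round(3))
r=bot.outline_of('clip','wrist')[0]; print(r['p'],r['pixel'],r['mask'].sum()); ys,xs=np.nonzero(r['mask']); print(xs.min(),xs.max(),ys.min(),ys.max())
x0,y0=max(xs.min()-15,0),max(ys.min()-15,0); f=5; c=i[y0:y0+110,x0:x0+155]
print(x0,y0); cv2.imwrite('pics/w7.png',cv2.resize(c,None,fx=f,fy=f,interpolation=cv2.INTER_CUBIC)[:,:,::-1])
E
```

```text
time: 14.7
tool_pos: [420.8, -53.9, 149.6]
tcp_rot: [3.139, 0.0, 1.572]
contact_force: [0.7, 0.8, 0.1]
grip_width: 38.4
finger_force: 0.0
[[-1.00000e-03  1.00000e+00  3.00000e-03  4.20781e+02]
 [ 1.00000e+00  1.00000e-03 -0.00000e+00 -5.38910e+01]
 [-0.00000e+00  3.00000e-03 -1.00000e+00  1.49574e+02]
 [ 0.00000e+00  0.00000e+00  0.00000e+00  1.00000e+00]]
0.63 [236.6, 123.8] 874
192 266 113 139
177 98
```

View pics/w7.png

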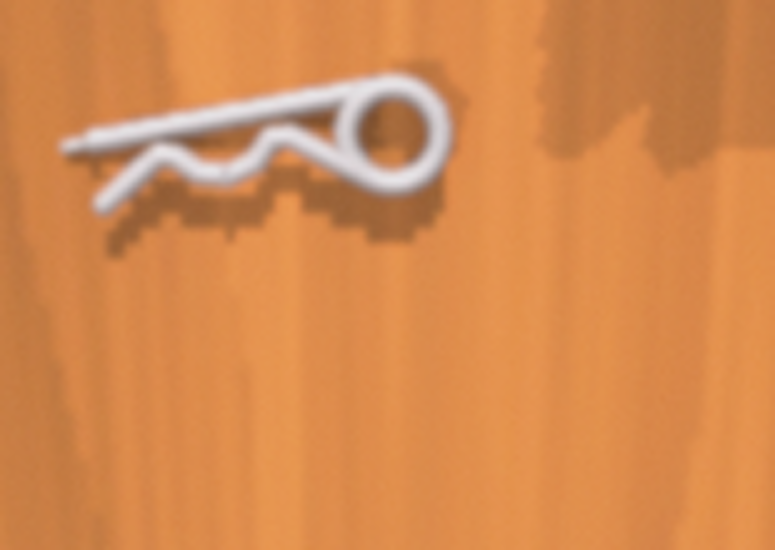

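Crop (5x, offset (177,98)): coil centre (395,133), straight leg tip (62,147), leg axis through (200,118), waved end (100,208).

```bash
python3 - <<'E'
from h import *
T=np.load('T7.npy')
p=np.array([[395,133],[64,147],[200,118],[310,96]])/5.-.4+[177,98]
W=toplane(p,[7,2.25,2.25,2.25],'wrist',T); print(W.round(1), np.linalg.norm(W[1]-W[0]))
d=W[3]-W[1]; y1=np.arctan2(-d[1],-d[0]); print('yaw leg',y1)
v=W[1]-W[0]; print('yaw tip',np.arctan2(v[1],v[0])+np.arctan2(9.5,67), W[0,:2]+0)
E
python3 d.py 422 8 60 0.18
```

```text
[[423.3   8.3   7. ]
 [355.8   5.4   2.2]
 [383.8  11.1   2.2]
 [406.1  15.4   2.2]] 67.68355440243835
yaw leg -2.9457354732800143
yaw tip -2.9569676453400455 [423.25992764   8.3246623 ]
shift now-frame [61.61  0.82 89.72] in target frame [ 11.98 -60.39  89.76] turn [ 0.003  -0.0017  1.3929] q6 [-0.31  0.25  1.9   0.    0.99 -0.31]
```

```bash
python3 -m jog '[[0,0,5,0,0,0.138],[0,0,5,0,0,0.138],[0,0,5,0,0,0.138],[0,0,5,0,0,0.138],[0,0,5,0,0,0.138],[0,0,5,0,0,0.138],[0,0,5,0,0,0.138],[0,0,5,0,0,0.138],[0,0,5,0,0,0.138],[0,0,5,0,0,0.138],[0,0,0,0,0,0],[0,0,0,0,0,0]]'; python3 d.py 423.3 8.3 50 0.192
```

```text
time: 16.0
tool_pos: [420.9, -53.8, 99.9]
tcp_rot: [3.14, -0.003, 0.196]
contact_force: [0.4, 0.4, 0.0]
grip_width: 38.5
finger_force: 0.0
shift now-frame [ 14.32 -60.47  49.87] in target frame [ 14.2  -60.47  49.9 ] turn [ 0.0012 -0.0028  0.0043] q6 [-0.31  0.32  1.96  0.    0.85  1.07]
```

```bash
python3 -m jog '[[3,-12,8,0,0,0.004],[5,-20,16,0,0,0],[4,-18,16,0,0,0],[2,-10,10,0,0,0],[0,0,0,0,0,0],[0,0,0,0,0,0],[0,0,0,0,0,0]]'; python3 d.py 423.3 8.3 2.5 0.192; python3 - <<'E'
from h import *
T=pose(); i=bot.capture('wrist')
a=-2.95; c,s=np.cos(a),np.sin(a)
W=np.array([[0,0,9],[11.75,0,9],[-11.75,0,9],[0,11.75,9],[0,-11.75,9],[34,-9.5,4.5],[67,-9.5,2]])@np.array([[c,s,0],[-s,c,0],[0,0,1]])+[423.3,8.3,0]
u=proj(W,'wrist',T); print(u.round())
j=i[200:350,165:345]; j=cv2.resize(j,None,fx=4,fy=4,interpolation=cv2.INTER_CUBIC)
for q in u: cv2.circle(j,tuple(int(v) for v in (q-[165,200])*4+1.5),3,(255,0,0),-1)
cv2.imwrite('pics/w8.png',j[:,:,::-1])
E
```

```text
time: 16.7
tool_pos: [423.9, 6.6, 50.5]
tcp_rot: [3.14, -0.004, 0.187]
contact_force: [-0.5, -1.0, -0.1]
grip_width: 38.5
finger_force: 0.0
shift now-frame [-0.43 -1.86 47.96] in target frame [-0.23 -1.77 47.97] turn [ 0.0019 -0.0041 -0.0045] q6 [-0.17  0.41  2.02 -0.    0.71  1.22]
[[249. 221.]
 [249. 236.]
 [249. 206.]
 [265. 221.]
 [233. 221.]
 [238. 260.]
 [239. 294.]]
```

View pics/w8.png

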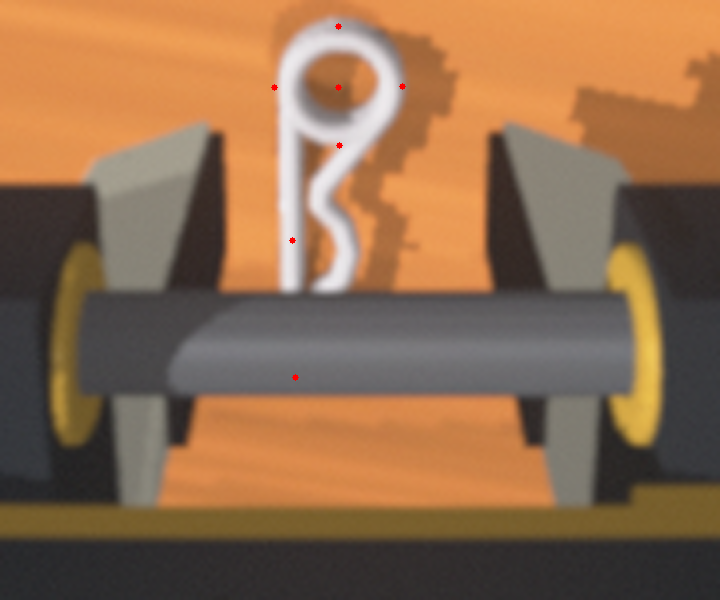

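The picture shows the coil centred at (341,79) between the open fingers, legs running toward the robot, about 1–2 mm from prediction. I descend and grip.

```bash
python3 -m jog '[[0,-1,15,0,0.003,0],[0,0,18,0,0,0],[0,0,10,0,0,0],[0,0,5,0,0,0],[0,0,0,0,0,0],[0,0,0,0,0,0],[0,0,0,0,0,0]]'; python3 -m jog '[[0,0,0,0,0,0],[0,0,0,0,0,0],[0,0,0,0,0,0],[0,0,0,0,0,0],[0,0,0,0,0,0]]' 0
```

```text
time: 17.45
tool_pos: [423.7, 8.1, 2.4]
tcp_rot: [3.14, -0.007, 0.187]
contact_force: [-0.2, -0.6, -0.2]
grip_width: 38.5
finger_force: 0.0
time: 17.95
tool_pos: [423.5, 8.2, 2.1]
tcp_rot: [3.14, -0.006, 0.187]
contact_force: [0.4, 1.2, 4.7]
grip_width: 22.5
finger_force: 30.0
```

```bash
python3 -m jog '[[0,0,-10,0,0,0],[0,0,-25,0,0,0],[0,0,-35,0,0,0],[0,0,-40,0,0,0],[0,0,-18,0,0,-0.144],[0,0,0,0,0,-0.143],[0,0,0,0,0,-0.143],[0,0,0,0,0,-0.143],[0,0,0,0,0,-0.143],[0,0,0,0,0,-0.143],[0,0,0,0,0,-0.143],[0,0,0,0,0,-0.142]]'; python3 -m jog '[[0,0,0,0,0,0],[0,0,0,0,0,0]]' ;python3 d.py 640.8 306.3 130 1.334
```

```text
time: 19.15
tool_pos: [422.2, 8.2, 130.3]
tcp_rot: [3.136, -0.001, 1.337]
contact_force: [0.5, 0.6, -0.5]
grip_width: 22.5
finger_force: 30.0
time: 19.35
tool_pos: [422.4, 8.2, 130.1]
tcp_rot: [3.136, -0.001, 1.327]
contact_force: [-0.0, 0.9, -0.6]
grip_width: 22.9
finger_force: 30.0
shift now-frame [341.95 140.15   1.36] in target frame [3.4103e+02 1.4238e+02 1.0000e-01] turn [ 0.0059 -0.0012 -0.0065] q6 [-0.16  0.27  1.93  0.    0.93  0.08]
```

```bash
python3 -m jog '[[20,8,0,0.003,0,-0.005],[40,17,0,0,0,0],[40,17,0,0,0,0],[40,17,0,0,0,0],[40,17,0,0,0,0],[40,17,0,0,0,0],[40,16,0,0,0,0],[40,16,0,0,0,0],[30,12,0,0,0,0],[11,5,0,0,0,0],[0,0,0,0,0,0],[0,0,0,0,0,0]]'; python3 -m jog '[[0,0,0,0,0,0],[0,0,0,0,0,0]]'; python3 d.py 640.8 306.3 50 1.334;python3 - <<'E'
from h import *
bot.capture('side'); bot.capture('scene')
for c in('side','scene'):
    for r in bot.outline_of('clip',c)[:2]: print(c,r['p'],r['pixel'],r['mask'].sum())
    T=pose(); print(proj([T[:3,3]],c))
E
```

```text
time: 20.55
tool_pos: [639.4, 306.3, 130.1]
tcp_rot: [3.14, -0.0, 1.335]
contact_force: [0.0, 0.0, -1.4]
grip_width: 22.7
finger_force: 30.0
time: 20.75
tool_pos: [639.8, 305.9, 131.2]
tcp_rot: [3.139, -0.001, 1.335]
contact_force: [-0.2, -0.7, -0.3]
grip_width: 22.7
finger_force: 30.0
shift now-frame [ 0.56  0.67 81.15] in target frame [ 0.66  0.91 81.15] turn [ 0.0029 -0.0012  0.0008] q6 [ 0.34  0.76  1.07 -0.    1.31  0.57]
side 0.49 [231.5, 112.2] 42
[[232.46398927 113.91675129]]
[[353.06181525 153.00439133]]
```

```bash
python3 -m jog '[[0.6,0.8,20,0,0,0],[0,0,25,0,0,0],[0,0,22,0,0,0],[0,0,13,0,0,0],[0,0,0,0,0,0],[0,0,0,0,0,0]]'; for i in 1 2 3; do python3 -m jog '[[0,0,0,0,0,0]]'|grep -E "tool|rot"; done; python3 - <<'E'
from h import *
for k in range(3): bot.capture('side'); print(bot.get_obs()['tool_pos'],bot.get_obs()['tcp_rot'])
i=bot.capture('wrist'); cv2.imwrite('pics/w9.png',i[:,:,::-1])
# jig lateral coordinate of TCP
th=-.237; d=pose()[:2,3]-[594,153]; print(d@[np.cos(th),np.sin(th)],d@[-np.sin(th),np.cos(th)])
E
```

```text
time: 21.55
tool_pos: [641.5, 307.4, 51.4]
tcp_rot: [3.138, -0.002, 1.336]
contact_force: [-0.5, 0.4, 0.2]
grip_width: 22.9
finger_force: 30.0
tool_pos: [642.0, 307.6, 52.4]
tcp_rot: [3.136, -0.003, 1.336]
tool_pos: [641.8, 307.5, 52.2]
tcp_rot: [3.137, -0.003, 1.336]
tool_pos: [641.5, 307.4, 51.7]
tcp_rot: [3.138, -0.002, 1.336]
[641.38341254 307.34999129  51.45083985] [ 3.13781852e+00 -1.83005357e-03  1.33630883e+00]
[641.2767354  307.32149277  51.20628671] [ 3.13814928e+00 -1.64343448e-03  1.33634225e+00]
[641.22732073 307.28408354  51.06575577] [ 3.13830027e+00 -1.51054027e-03  1.33631011e+00]
9.631474613270065 161.03240629141735
```

```bash
python3 -m jog '[[-2,0,1,0,0,0],[-4,0,0,0,0,0],[-4,0,0,0,0,0],[-3,0,0,0,0,0],[0,0,0,0,0,0],[0,0,0,0,0,0],[0,0,0,0,0,0]]'; python3 -m jog '[[-2,0,0,0,0,0],[-3,0,0,0,0,0],[-3,0,0,0,0,0],[-2,0,0,0,0,0],[0,0,0,0,0,0],[0,0,0,0,0,0]]'; python3 - <<'E'
from h import *
th=-.237; d=pose()[:2,3]-[594,153]; print(d@[np.cos(th),np.sin(th)],d@[-np.sin(th),np.cos(th)])
E
```

```text
time: 22.75
tool_pos: [638.1, 294.7, 49.7]
tcp_rot: [3.139, -0.001, 1.336]
contact_force: [0.1, -0.2, -0.6]
grip_width: 22.6
finger_force: 30.0
time: 23.35
tool_pos: [635.8, 284.8, 49.7]
tcp_rot: [3.139, -0.001, 1.336]
contact_force: [-0.0, -0.1, 0.0]
grip_width: 22.5
finger_force: 30.0
9.701411457246483 137.91760832397895
```

```bash
python3 -m jog '[[-3,0,0,0,0,0],[-4,0,0,0,0,0],[-3,0,0,0,0,0],[0,0,0,0,0,0],[0,0,0,0,0,0]]'; python3 -m jog '[[-3,0,0,0,0,0],[-4,0,0,0,0,0],[-3,0,0,0,0,0],[0,0,0,0,0,0],[0,0,0,0,0,0]]'
```

```text
time: 23.85
tool_pos: [633.5, 275.0, 49.7]
tcp_rot: [3.139, -0.001, 1.336]
contact_force: [-0.1, -0.3, -0.1]
grip_width: 23.0
finger_force: 30.0
time: 24.35
tool_pos: [631.9, 264.9, 50.0]
tcp_rot: [3.137, -0.001, 1.336]
contact_force: [3.9, 0.1, 0.0]
grip_width: 22.3
finger_force: 30.0
```

```bash
python3 -m jog '[[-3,0,0,0,0,0],[-3,0,0,0,0,0],[-3,0,0,0,0,0],[0,0,0,0,0,0],[0,0,0,0,0,0]]'; python3 -m jog '[[-3,0,0,0,0,0],[-3,0,0,0,0,0],[-2.5,0,0,0,0,0],[0,0,0,0,0,0],[0,0,0,0,0,0]]';python3 - <<'E'
from h import *
th=-.237; d=pose()[:2,3]-[594,153]; print(d@[np.cos(th),np.sin(th)],d@[-np.sin(th),np.cos(th)])
E
```

```text
time: 24.85
tool_pos: [629.5, 255.6, 49.7]
tcp_rot: [3.138, 0.0, 1.336]
contact_force: [4.4, -3.2, -0.2]
grip_width: 22.6
finger_force: 30.0
time: 25.35
tool_pos: [626.4, 248.1, 49.3]
tcp_rot: [3.14, -0.0, 1.336]
contact_force: [0.4, -1.9, -0.2]
grip_width: 22.6
finger_force: 30.0
9.173338076362061 100.02591130888823
```

```bash
python3 -m jog '[[-1,0,0,0,0,0],[0,0,0,0,0,0],[0,0,0,0,0,0]]'|grep cont; python3 -m jog '[[0,0,0,0,0,0],[0,0,0,0,0,0],[0,0,0,0,0,0],[0,0,0,0,0,0],[0,0,0,0,0,0]]' 42 |grep -E 'cont|grip'; python3 -m jog '[[0,0,-8,0,0,0],[0,0,-20,0,0,0],[0,0,-30,0,0,0],[0,0,-40,0,0,0],[40,0,-10,0,0,0],[40,0,0,0,0,0],[0,0,0,0,0,0],[0,0,0,0,0,0],[0,0,0,0,0,0]]'; python3 - <<'E'
from h import *
T=pose()
ims={n:bot.capture(n) for n in('wrist','side','scene')}
for n in ims:
    r=bot.outline_of('clip',n)[:2]
    th=-.237; c,s=np.cos(th),np.sin(th); W=np.array([[9.5,99,52],[0,65,70],[0,-2,50]])@np.array([[c,s,0],[-s,c,0],[0,0,1]])+[594,153,0]
    print(n,'expected coil,pin tip,leg tip',proj(W,n,T).round(1).tolist(),[(q['p'],np.round(q['pixel'],1),q['mask'].sum()) for q in r])
    if n!='scene':
        for q in r[:1]:
            m=q['mask']; ys,xs=np.nonzero(m); print(xs.min(),xs.max(),ys.min(),ys.max())
    cv2.imwrite(f'pics/end_{n}.png',ims[n][:,:,::-1])
E
```

```text
contact_force: [0.1, 0.1, -0.0]
contact_force: [-0.1, 0.1, -0.3]
grip_width: 38.0
time: 27.05
tool_pos: [644.9, 324.3, 157.7]
tcp_rot: [3.139, -0.0, 1.336]
contact_force: [0.1, -0.2, 0.1]
grip_width: 38.7
finger_force: 0.0
wrist expected coil,pin tip,leg tip [[253.0, 269.0], [243.5, 308.4], [244.5, 346.2]] [(0.71, array([255.2, 265.6]), np.int64(367))]
242 263 255 322
side expected coil,pin tip,leg tip [[235.5, 143.7], [234.1, 145.6], [237.2, 163.0]] [(0.34, array([234.6, 166.1]), np.int64(944))]
220 256 149 184
scene expected coil,pin tip,leg tip [[332.7, 173.3], [323.0, 171.2], [303.9, 181.2]] []
```

```bash
python3 -m jog '[[-20,0,-20,0,0,0],[-40,0,-20,0,0,0],[-40,0,-20,0,0,0],[-40,0,0,0,0,0],[-20,0,0,0,0,0],[0,0,0,0,0,0],[0,0,0,0,0,0],[0,0,0,0,0,0],[0,0,0,0,0,0]]'|grep pos; python3 - <<'E'
from h import *
T=pose(); i=bot.capture('wrist'); r=bot.outline_of('clip','wrist')
th=-.237; c,s=np.cos(th),np.sin(th); Q=np.array([[c,s],[-s,c]])
for q in r[:2]:
    ys,xs=np.nonzero(q['mask']); W=toplane(np.c_[xs,ys],52,'wrist',T)[:,:2]; J=(W-[594,153])@Q.T
    print(q['p'],len(xs),'jig-frame x',J[:,0].min(),J[:,0].max(),'y',J[:,1].min(),J[:,1].max())
    k=J[:,1]>J[:,1].max()-24; print('coil',(J[k].min(0)+J[k].max(0))/2)
    for y in range(0,115,6):
        k=abs(J[:,1]-y)<1.5
        if k.any(): print(y,J[k,0].min().round(1),J[k,0].max().round(1))
r=bot.outline_of('drill_plate','wrist'); print([(q['p'],q['pixel']) for q in r[:1]])
E
```

```text
tool_pos: [607.8, 170.6, 217.2]
0.72 500 jig-frame x -1.572492161387548 19.779796263368645 y 38.34437462579269 107.57166037895654
coil [ 9.1137975  95.77034794]
42 1.5 16.0
48 0.4 11.5
54 8.2 9.3
66 12.5 12.5
72 8.1 11.4
78 -0.5 10.3
84 -1.6 13.5
90 -1.5 17.7
96 -0.4 19.8
102 -0.4 18.7
108 3.9 13.3
[(0.61, [244.9, 188.9])]
```

```bash
python3 -c "
from plant import bot
print(bot.close_job())"
```

```text
the job is handed in; nothing more can be done
None
```

The job is handed in at about 28 s: by my measurements the drill plate is flat on both pins and the hairpin clip is through the cross hole, snapped round the pin and released (the judging result was not shown), though I viewed 11 pictures, one over the limit of 10.

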